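Shut the handset sanitiser's guard until it clicks

ROBOT

A 7-joint arm with a two-finger parallel gripper is mounted at the origin on the work surface. World frame = base frame: x ahead of the robot, y to its left, z up, the work surface at z = 0. Lengths are in m, angles in rad, forces in N, time in s.
With the tool pointing down it reaches from about 0.425 to 0.925 m from the base axis. Payload 6.8 kg.
Tool frame: the origin (TCP) lies at the very end of the fingers, on their centre line; the grasp point (between the pads) lies 19 mm behind it; z points along the fingers, y is the line along which they close (so a half turn about z gives the same grasp; the last joint's range is limited). The gripper opens to 85 mm and grips with 20 to 120 N. Pads are 22 mm wide; open, the fingers measure 114 mm over their backs; the gripper's body (76 mm by 85 mm) begins 54 mm behind the grasp point. The pads swing forward as they close: fully open they stand 13 mm farther back than shut.
Start: joints at [-1.278, 0.477, 0.022, 1.555, -0.011, 1.109, -0.083], TCP at [0.263, 0.622, 0.231] pointing down, gripper open.
Joint ranges: [-2.96, 2.96], [-0.34, 2.1], [-1.41, 1.46], [0.24, 2.44], [-1.37, 4.51], [0.17, 1.92], [-2.96, 2.96]. Speed limits (rad/s): [2.39, 2.39, 3.14, 3.14, 3.14, 3.14, 3.14].

INTERFACE

Orientations are given as a rotation vector (axis times angle).
In Python, from bench import r gives the robot as it stands.
- The arm moves only by the tool play_rows, never from a script. Its argument "targets" is text: rows parted by semicolons, each of 5 numbers parted by spaces: the closure, from -1 (fully open) to 1 (shut), then the shift along the tool's x, y, z in m, then the turn about the tool's z in rad. In form: gripper dx dy dz spin; .... A call has 1 to 8 rows; each row is the pose to reach, as a shift and turn from the pose commanded when the call began, along the tool's axes at that moment; what a row does not reach only later rows make up. A row lasts 1/12 s, in which the tool goes at most 41.7 mm and 7.16 degrees, less where a joint would pass 70% of its speed; a pose out of reach is approached as far as the arm can. A call with a gripper value outside its range is refused whole. The fingers move at their own pace and stop on an object; "squeeze" is the grip in N (left out, the last holds). Time passes only in rows, so rows that repeat a pose let the fingers close. It gives the time, the measured TCP pose, the force, the opening and the grip force at its end, in the units of the state.
- r.get_obs(): the state, without advancing time (a new reading comes with each control period).
- r.grab_frame(name): name is "scene" or "top" or "wrist"; returns the picture (420x560x3 uint8, red, green, blue); there is no depth.
- r.camera_info(name): a dict with "fov_y" (degrees; the focal length in pixels is half the picture's height over the tangent of half this angle, whatever the lens; pixels are square), "cx", "cy" (the principal point, pixels), "position" and "rotation" of the camera in the world. Camera axes: x right, y down, z forward; pixel columns grow to the right and rows downward; lengths in m; the calibration is good to about 2 mm. A picture is of the moment at which its call begins: read the wrist's pose just before it. camera_info takes no time and is no camera call; for the wrist camera it gives the pose at the moment of the call.
- r.hand_in(): hands the job in; it is judged then, once.
The state is a dict: "clock": time; "joints": joint angles; "qvel": joint speeds; "tau": joint torques, N m; "tcp_pos": TCP position; "orientation": TCP orientation; "contact_force": force on the tool from outside, world axes, zero at the start; "moment": the same for the moment, N m; "grip_width": finger opening in m; "gripper_force": force on a finger pad.
Only numpy, scipy, OpenCV 4.12 (cv2) and the standard library are available. Lean on these libraries where they do the work, as an engineer would, in place of code of your own. Each camera call takes 0.05 s, during which the arm holds its last target. There are 200 camera calls.

TASK

Gently lay the cordless handset flat in the open tray of the white desktop sanitiser, lengthwise across it and clear of the lips, and let go of it. Then push the sliding guard over it by its bar until the latch catches with a click and the guard stays shut by itself, without forcing it against its end stop (more than 12 N on the stop breaks it). Leave the mug, stapler and mouse alone.

Things in the scene. Friction and masses are not known exactly. Their poses are not given: they have to be found in the camera images.
- sanitiser: White desktop handset sanitiser, fixed on the desk: 255 mm (x) by 257 mm (y from -117 to +141), deck 30 mm high. Origin on the desk under its deck, 60 mm in -x from tray. Its x axis is the way the guard slides to close (roughly away from the robot), y to the left of that, z up. The open half at +x is the tray; the guard parks over the -x half.
- tray (a point): Middle of the tray's flat floor, 30 mm above the desk, axes as the sanitiser's. Free floor: 57 mm to either side in x, 90 mm in y. 5 mm high lips on three sides; on the far (+x) side a wall whose top is 26 mm above the floor. The handset lies here along the y axis. The open guard's front edge is 63 mm behind (-x) this point.
- guard: Sliding hood, clear roof, grey walls: 115 mm (x) x 210 mm (y), roof top 84 mm above the desk, open 30 mm above the tray floor at its front. Slides only along the sanitiser's x. Origin on the roof under the middle of its push bar; roof reaches 30 mm behind it. Origin's x in the sanitiser's frame: -88 mm open (start), +4 to +25 mm latched. A spring (3.4 to 4.7 N) runs it back open unless latched.
- push_bar (a point): Top centre of the grey bar on the guard's roof, 28 mm above the guard's origin, 112 mm above the desk. Bar 12 mm (x) x 80 mm (y) x 28 mm high; push it from behind (-x) or pinch it. In the clear a slow push takes 4 to 5 N. From 20 to 9 mm before the click the tooth's ramp takes it to 8 to 11 N; it eases to 6 N over the crest, dips to 2 N at the click, and is back at 5 N.
- catch (a point): Dark steel catch with sprung tooth and rubber end stop on the sanitiser's +y edge; this point, fixed to the sanitiser, is at its nominal top, 75 mm above the desk. Where it really catches differs by 20 mm from time to time (guard origin x = +4 to +26 mm at the click): feel for it. The stop (6 N/mm) begins 3 to 4 mm past the click. Pushing slowly up to 14 N on the bar passes the click; over 12 N on the stop (17 N on the bar) breaks it.
- handset: Black cordless telephone handset, a rounded bar 140 (x) x 46 (y) x 28 (z) mm, about 0.14 kg, with grey keys and a small display on top, lying on its back on the desk at the start. Origin: centre of its underside; x along its length. Either end may point either way in the tray.
- mug: White mug, 80 mm across, 95 mm high, handle at its +y side; origin at the centre of its underside. To be left alone.
- stapler: Stapler with blue top, 125 x 34 mm, about 45 mm high; origin at the centre of its underside. To be left alone.
- mouse: Black computer mouse, 105 x 60 mm, 33 mm high; origin at the centre of its underside. To be left alone.
Not all that is in view belongs to the job. What is shaped like the handset but turquoise is not meant.

How it is judged:
By the outcome, as a careful person would: the job done as asked, in the order asked, and still so for the second after the job is handed in, with the robot touching nothing.
It also fails if it takes over 54 s, if anything falls off the work surface, if the arm or the gripper's body presses on something with over 40 N, if the wrist force passes 120 N, or if a joint passes its speed limit or range.

## Working session

There is one attempt and no reset: what is moved stays moved. The work goes in short steps, Python scripts to look and compute and a tool call to move; the robot and the scene stay as the last step left them, time stands still between calls to the robot, and variables do not carry over. Pictures are saved under pics/ and viewed, at most 10 in all, crops included, and the job is handed in when it is done.

Besides the shell and the picture viewer there is one more tool, called in YAML: its name, and indented under it one key for each argument. play_rows: Moves the arm, as the interface text tells. Its arguments: {"type":"object","properties":{"targets":{"type":"string"},"squeeze":{"type":"number"}},"required":["targets"]}

```bash
mkdir -p pics; ls; python3 - <<'E'
from bench import r
import cv2,numpy as np
s=r.get_obs();print(s)
for n in("scene","top"):
    im=r.grab_frame(n);cv2.imwrite(f"pics/{n}0.png",im[:,:,::-1]);print(n,r.camera_info(n))
print(r.camera_info("wrist"))
E
```

```text
pics
{'clock': 0.0, 'joints': array([-1.2780987 ,  0.47780662,  0.02234936,  1.55649132, -0.01148706,
        1.10933039, -0.08311519]), 'qvel': array([ 5.54862400e-04,  5.71394344e-04,  2.39616513e-04,  3.97372551e-04,
        2.85162454e-04, -7.54568209e-05, -3.81646070e-04]), 'tau': array([-6.18896374e-04, -5.96452975e+01,  1.60730258e+00, -2.81194085e+01,
        1.23595764e-02,  9.19540529e-03, -1.33162806e-05]), 'tcp_pos': array([0.26313526, 0.62092098, 0.23030473]), 'orientation': array([-6.25316436e-01, -3.07850229e+00,  2.97530658e-03]), 'contact_force': array([-0.78290438,  0.28725661, -0.18402003]), 'moment': array([-0.01128371, -0.01195383,  0.03516185]), 'gripper_force': 0.0, 'grip_width': 0.08554683881411913}
scene {'fov_y': 51.3542465529014, 'cx': 283.08289581525236, 'cy': 210.18323775230908, 'position': array([ 1.15675784, -0.59491992,  1.19833536]), 'rotation': array([-2.33205159, -0.93275525,  0.32353303])}
top {'fov_y': 46.66676607782419, 'cx': 281.33943826162096, 'cy': 205.86278188290285, 'position': array([0.31209448, 0.00790993, 1.39248012]), 'rotation': array([-2.13703862,  2.10720053, -0.22447098])}
{'fov_y': 71.79803876634473, 'cx': 282.06283769136775, 'cy': 205.65435346229108, 'position': array([0.18558937, 0.65324107, 0.37336796]), 'rotation': array([2.37842841, 1.57723794, 0.26020974])}
```

View pics/scene0.png

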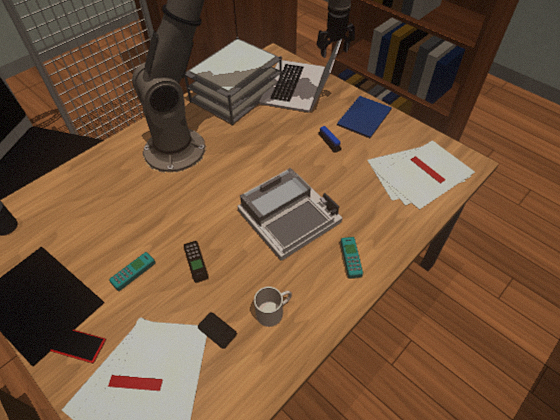

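View pics/top0.png

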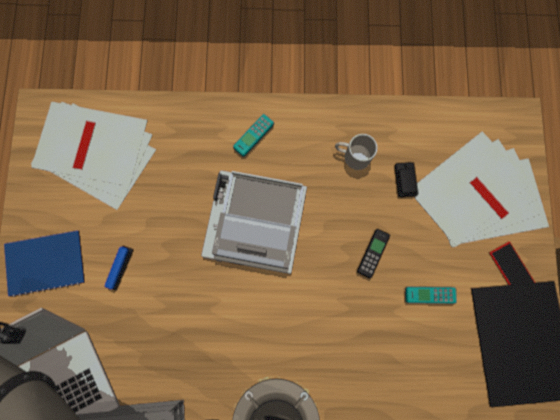

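Candidates: black handset with keys at top (373,254) / scene (195,261). Look-alikes: turquoise handsets at top (253,135) and (430,295), mouse at (406,180), and a red-rimmed black thing at (512,265). I choose the one at (373,254). The sanitiser is at top (255,222), with its bar at about (252,251).

```bash
cat > h.py <<'E'
import numpy as np,cv2
from scipy.spatial.transform import Rotation as R
from bench import r
def ray(n,uv,c=None):
    c=c or r.camera_info(n); f=210/np.tan(np.radians(c["fov_y"])/2)
    d=np.c_[(np.atleast_2d(uv)-[c["cx"],c["cy"]])/f,np.ones(len(np.atleast_2d(uv)))]
    return np.array(c["position"]),R.from_rotvec(c["rotation"]).apply(d)
def plane(n,uv,z,c=None):
    p,d=ray(n,uv,c); return p+d*((z-p[2])/d[:,2])[:,None]
def tri(a,b):  # two (p,d) rays -> points, gap
    out=[]
    for da,db in zip(a[1],b[1]):
        t=np.linalg.lstsq(np.c_[da,-db],b[0]-a[0],rcond=None)[0]
        A,B=a[0]+da*t[0],b[0]+db*t[1]; out.append([*(A+B)/2,np.linalg.norm(A-B)])
    return np.array(out)
E
python3 - <<'E'
from h import *
t=cv2.imread("pics/top0.png");s=cv2.imread("pics/scene0.png")
a=cv2.resize(t[165:285,195:305],None,fx=4,fy=4,interpolation=2)
b=cv2.resize(s[160:265,230:350],None,fx=4,fy=4,interpolation=2)[:480]
b=cv2.copyMakeBorder(b,0,480-b.shape[0],0,0,0)
k=np.hstack([a,b]);print(k.shape)
cv2.imwrite("pics/san.png",cv2.resize(k,None,fx=.86,fy=.86))
c=cv2.resize(t[225:285,350:400],None,fx=6,fy=6,interpolation=2)
d=cv2.resize(s[235:290,175:215],None,fx=6,fy=6,interpolation=2);d=cv2.copyMakeBorder(d,0,30,0,0,0)
cv2.imwrite("pics/hs.png",np.hstack([c,d]))
for n,im,(x0,y0,x1,y1) in(("top",t,(350,225,400,285)),("scene",s,(175,235,215,290))):
    m=(im[y0:y1,x0:x1].max(2)<75).astype(np.uint8)
    m=cv2.morphologyEx(m,cv2.MORPH_CLOSE,np.ones((5,5)))
    q=max(cv2.findContours(m,0,2)[0],key=cv2.contourArea)+np.array([x0,y0])
    re=cv2.minAreaRect(q);print(n,re,cv2.contourArea(q))
    for z in(0.014,0.028):
        P=plane(n,q[:,0].astype(float),z);rr=cv2.minAreaRect((P[:,:2]*1000).astype(np.float32));print(z,rr)
E
```

```text
(480, 920, 3)
top ((372.8825378417969, 253.37213134765625), (16.232202529907227, 48.92458724975586), 24.227745056152344) 727.5
0.014 ((457.2728576660156, -268.9406433105469), (45.38703155517578, 140.8541717529297), 64.89553833007812)
0.028 ((455.7984619140625, -266.1289367675781), (44.92608642578125, 139.42361450195312), 64.8955078125)
scene ((195.02642822265625, 261.333740234375), (40.00027847290039, 15.207133293151855), 72.47443389892578) 537.5
0.014 ((457.7522888183594, -270.3193359375), (45.68243408203125, 149.91647338867188), 64.70038604736328)
0.028 ((466.0152587890625, -274.1564025878906), (45.14242172241211, 148.14431762695312), 64.70037841796875)
```

View pics/san.png

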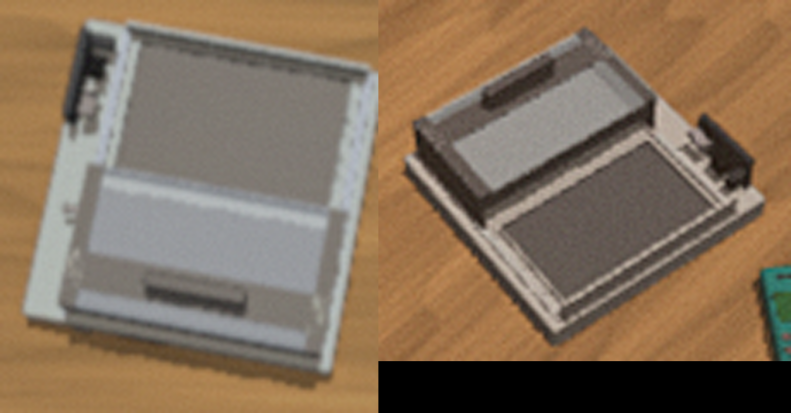

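View pics/hs.png

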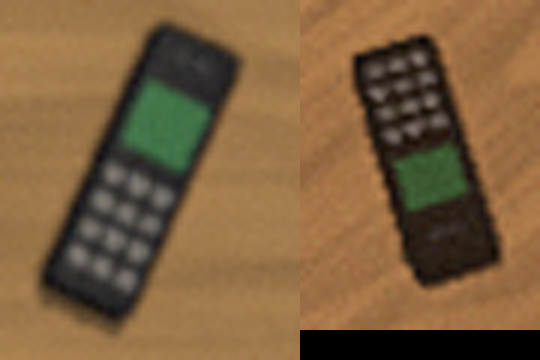

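```bash
python3 - <<'E'
from h import *
T=lambda p:np.array(p,float)/3.44+[195,165]-.3
S=lambda p:(np.array(p,float)-[378.4,0])/3.44+[230,160]-.3
N=["barL","barR","deckFL","deckFR","roofFL","roofFR"]
t=T([(147,275),(246,287),(85,20),(377,68),(103,168),(347,210)])
s=S([(553,60),(484,97),(765,195),(556,335),(653,98),(484,197)])
for n,p in zip(N,tri(ray("top",t),ray("scene",s))):print(n,p.round(4))
f=plane("top",T([(137,38),(352,82),(326,206),(116,168)]),.03);print("floor",f.round(3))
d=plane("top",T([(85,20),(377,68),(25,315)]),.03);print("deck",d.round(3))
ims={n:cv2.imread(f"pics/{n}0.png") for n in("top","scene")}
G=[]
for n,(x0,y0,x1,y1) in(("top",(350,225,400,285)),("scene",(175,235,215,290))):
    im=ims[n][y0:y1,x0:x1].astype(int);m=(im[:,:,1]>im[:,:,2]+15)&(im[:,:,1]>im[:,:,0]+10)
    v,u=np.nonzero(m);G.append([[u.mean()+x0,v.mean()+y0]]);print(m.sum())
print("display",tri(ray("top",G[0]),ray("scene",G[1])))
o=r.get_obs();print(R.from_rotvec(o["orientation"]).as_matrix().round(3))
E
```

```text
barL [0.4655 0.1099 0.1056 0.0019]
barR [0.4548 0.0307 0.1095 0.0049]
deckFL [0.6891 0.1744 0.0287 0.0014]
deckFR [ 0.6509 -0.0748  0.0222  0.0056]
roofFL [0.5552 0.152  0.0837 0.0092]
roofFR [ 0.5227 -0.0439  0.0834  0.0042]
floor [[ 0.673  0.13   0.03 ]
 [ 0.638 -0.051  0.03 ]
 [ 0.533 -0.03   0.03 ]
 [ 0.562  0.143  0.03 ]]
deck [[ 0.688  0.174  0.03 ]
 [ 0.651 -0.072  0.03 ]
 [ 0.44   0.213  0.03 ]]
156
85
display [[ 4.77578999e-01 -2.78549394e-01  2.52504649e-02  2.45651192e-04]]
[[-0.921  0.39  -0.001]
 [ 0.39   0.921 -0.002]
 [-0.    -0.002 -1.   ]]
```

play_rows:
  targets: "-1 -0.28 -0.18 -0.03 0; -1 -0.28 -0.18 -0.03 0; -1 -0.28 -0.18 -0.03 0; -1 -0.28 -0.18 -0.03 0; -1 -0.28 -0.18 -0.03 0; -1 -0.28 -0.18 -0.03 0; -1 -0.28 -0.18 -0.03 0; -1 -0.28 -0.18 -0.03 0"
  squeeze: 30

```text
clock: 0.77
tcp_pos: [0.451, 0.3452, 0.2612]
orientation: [-0.625, -3.078, 0.001]
contact_force: [0.5, -0.1, -1.3]
grip_width: 0.0854
gripper_force: 0.0
```

play_rows:
  targets: "-1 -0.21 -0.26 0 0; -1 -0.21 -0.26 0 0; -1 -0.21 -0.26 0 0; -1 -0.21 -0.26 0 0; -1 -0.21 -0.26 0 0; -1 -0.21 -0.26 0 0; -1 -0.21 -0.26 0 0; -1 -0.21 -0.26 0 0"

```text
clock: 1.43
tcp_pos: [0.5419, 0.0247, 0.2611]
orientation: [-0.625, -3.078, -0.0]
contact_force: [1.4, 0.5, -0.1]
grip_width: 0.0858
gripper_force: 0.0
```

play_rows:
  targets: "-1 -0.036 -0.303 0.06 0.035; -1 -0.036 -0.303 0.06 0.035; -1 -0.036 -0.303 0.06 0.035; -1 -0.036 -0.303 0.06 0.035; -1 -0.036 -0.303 0.06 0.035; -1 -0.036 -0.303 0.06 0.035; -1 -0.036 -0.303 0.06 0.035; -1 -0.036 -0.303 0.06 0.035"

```text
clock: 2.1
tcp_pos: [0.4537, -0.2713, 0.2004]
orientation: [-0.688, -3.064, 0.003]
contact_force: [-1.3, -0.8, 0.5]
grip_width: 0.0853
gripper_force: 0.0
```

```bash
python3 - <<'E'
from h import *
r.grab_frame("wrist");c=r.camera_info("wrist");o=r.get_obs();im=r.grab_frame("wrist")[:,:,::-1].copy();cv2.imwrite("pics/w1.png",im)
M=R.from_rotvec(o["orientation"]).as_matrix();print(o["tcp_pos"],M[:,1],c)
m=(im.max(2)<60).astype(np.uint8);m=cv2.morphologyEx(m,cv2.MORPH_CLOSE,np.ones((9,9)))
for q in cv2.findContours(m,0,2)[0]:
    if cv2.contourArea(q)>2000:
        P=plane("wrist",q[:,0].astype(float),.026,c);print(cv2.minAreaRect(q),cv2.minAreaRect((P[:,:2]*1000).astype(np.float32)))
E
```

```text
[ 0.45280933 -0.27329363  0.20018452] [ 0.4302486   0.9027036  -0.00351549] {'fov_y': 71.79803876634473, 'cx': 282.06283769136775, 'cy': 205.65435346229108, 'position': array([ 0.37703107, -0.23755798,  0.34323856]), 'rotation': array([2.40993572, 1.52342527, 0.24791066])}
((279.5, 341.5), (155.0, 559.0), 90.0) ((662.6409301757812, -382.5770263671875), (862.3950805664062, 271.61444091796875), 64.8837890625)
((23.400005340576172, 292.70001220703125), (71.1069564819336, 37.565940856933594), 26.56505012512207) ((439.9449768066406, -637.915771484375), (82.1309814453125, 62.35105895996094), 30.31446647644043)
((27.5, 198.0), (55.0, 100.0), 0.0) ((350.55389404296875, -554.2976684570312), (61.34302520751953, 126.71691131591797), 47.06837844848633)
((288.5, 182.0), (116.0, 41.0), 90.0) ((455.8312683105469, -268.81951904296875), (44.11546325683594, 134.65853881835938), 64.73433685302734)
((523.9701538085938, 93.20123291015625), (43.87044143676758, 137.01402282714844), 1.005086064338684) ((480.07733154296875, -11.732799530029297), (41.22435760498047, 136.310546875), 79.88291931152344)
```

View pics/w1.png

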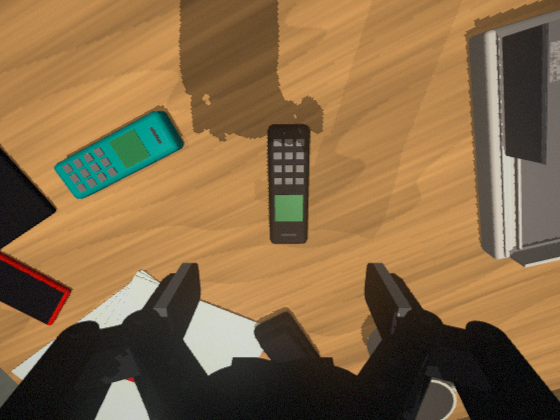

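The wrist crop shows the black handset with its green display at (288,183), upright between the fingers. The turquoise one is well to the left at (120,155). The choice is confirmed, with its centre at (0.456,-0.269).

play_rows:
  targets: "-1 -0.001 0.0055 0.04 0; -1 -0.001 0.0055 0.08 0; -1 -0.001 0.0055 0.12 0; -1 -0.001 0.0055 0.15 0; -1 -0.001 0.0055 0.17 0; -1 -0.001 0.0055 0.182 0; -1 -0.001 0.0055 0.19 0; -1 -0.001 0.0055 0.194 0"

```text
clock: 2.87
tcp_pos: [0.4606, -0.261, 0.0067]
orientation: [-0.678, -3.067, -0.001]
contact_force: [0.8, -0.4, 0.4]
grip_width: 0.0855
gripper_force: 0.0
```

play_rows:
  targets: "-1 0 0 0 0; 0 0 0 0 0; 0.3 0 0 0 0; 1 0 0 0 0; 1 0 0 0 0; 1 0 0 0 0; 1 0 0 0 0; 1 0 0 0 0"
  squeeze: 30

```text
clock: 3.53
tcp_pos: [0.4609, -0.2623, 0.0083]
orientation: [0.679, 3.065, -0.001]
contact_force: [-1.9, -0.5, 6.2]
grip_width: 0.0458
gripper_force: 30.5
```

play_rows:
  targets: "1 0 0 -0.01 0; 1 0 0 -0.03 0; 1 0 0 -0.06 0; 1 0 0 -0.09 0; 1 0 0 -0.12 0; 1 0 0 -0.15 0; 1 0 0 -0.17 0; 1 0 0 -0.18 0"

```text
clock: 4.2
tcp_pos: [0.4612, -0.2623, 0.1907]
orientation: [0.679, 3.063, 0.0]
contact_force: [-0.2, -0.3, -0.9]
grip_width: 0.0457
gripper_force: 32.0
```

play_rows:
  targets: "1 0 0.02 0 0.08; 1 0 0.055 0 0.2; 1 0 0.095 0 0.32; 1 0 0.135 0 0.44; 1 0 0.175 0 0.56; 1 0.001 0.21 0 0.68; 1 0.002 0.245 0 0.8; 1 0.002 0.275 0 0.9"

```text
clock: 4.87
tcp_pos: [0.5744, -0.0083, 0.1867]
orientation: [-1.95, -2.461, 0.0]
contact_force: [0.8, -0.3, -1.6]
grip_width: 0.0453
gripper_force: 31.9
```

```bash
cat > go.py <<'E'
import sys
from h import *
o=r.get_obs();M=R.from_rotvec(o["orientation"]).as_matrix()
t=np.array([float(a) for a in sys.argv[1:4]]);a=np.degrees(np.arctan2(M[1,1],M[0,1]))
print(o["clock"],"tcp",o["tcp_pos"].round(4),"yang",a.round(2),"shift",(M.T@(t-o["tcp_pos"])).round(4),"spin to -9",np.radians(a+9).round(3),"F",o["contact_force"].round(1),o["grip_width"],"j7",o["joints"][6].round(2))
E
python3 go.py 0.602 0.046 0.15
```

```text
4.8667 tcp [ 0.5744 -0.0083  0.1867] yang 13.24 shift [0.0465 0.0393 0.0367] spin to -9 0.388 F [ 0.8 -0.3 -1.6] 0.045253816546170805 j7 0.39
```

play_rows:
  targets: "1 0.012 0.01 0.01 0.12; 1 0.024 0.02 0.02 0.22; 1 0.034 0.028 0.03 0.3; 1 0.042 0.034 0.035 0.36; 1 0.0455 0.0385 0.037 0.388; 1 0.0455 0.0385 0.037 0.388; 1 0.0455 0.0385 0.037 0.388; 1 0.0455 0.0385 0.037 0.388"

```text
clock: 5.53
tcp_pos: [0.6009, 0.0409, 0.1502]
orientation: [-2.384, -2.045, 0.001]
contact_force: [-0.5, 0.1, -1.1]
grip_width: 0.0453
gripper_force: 31.9
```

```bash
python3 go.py 0.602 0.046 0.042; python3 - <<'E'
from h import *
c=r.camera_info("wrist");im=r.grab_frame("wrist")[:,:,::-1];t=r.grab_frame("top")[:,:,::-1]
t=cv2.resize(t[150:290,190:390],None,fx=2,fy=2,interpolation=2)
k=np.hstack([cv2.resize(im,None,fx=.7,fy=.7),np.pad(t[:,:400],((0,14),(0,0),(0,0)))]);cv2.imwrite("pics/w2.png",k);print(k.shape)
E
```

```text
5.5333 tcp [0.6009 0.0409 0.1502] yang -8.76 shift [0.0052 0.0004 0.1082] spin to -9 0.004 F [-0.5  0.1 -1.1] 0.04525238834423887 j7 0.02
(294, 792, 3)
```

View pics/w2.png

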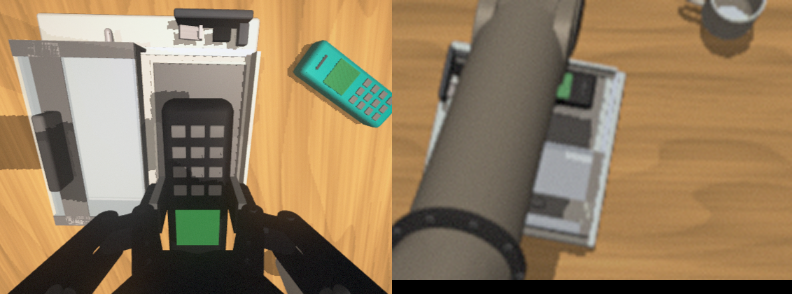

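The wrist half shows the handset over the tray with its end at (198,98), the floor's +y edge at row ~63, and the bar at about (45,150). I check these numerically.

```bash
python3 - <<'E'
from h import *
k=lambda p:np.array(p,float)/.7
print("floor +y corners",plane("wrist",k([(153,64),(243,66)]),.03).round(4))
print("hs end",plane("wrist",k([(165,103),(233,103)]),.172).round(4))
print("bar top corners(-x)",plane("wrist",k([(31,112),(52,192)]),.110).round(4))
O=np.array([.602,.046]);Y=np.array([.156,.988]);X=np.array([.988,-.156])
for p in plane("wrist",k([(153,64),(243,66)]),.03):print((p[:2]-O)@X,(p[:2]-O)@Y)
o=r.get_obs()
for p in plane("wrist",k([(165,103),(233,103)]),.172):print((p[:2]-o["tcp_pos"][:2])@X,(p[:2]-o["tcp_pos"][:2])@Y)
E
```

```text
floor +y corners [[0.5619 0.1426 0.03  ]
 [0.6692 0.1238 0.03  ]]
hs end [[0.5918 0.1099 0.172 ]
 [0.6316 0.1037 0.172 ]]
bar top corners(-x) [[0.4592 0.1138 0.11  ]
 [0.4461 0.0314 0.11  ]]
-0.05468521495985868 0.08922303655824237
0.05427390029810087 0.08736964905564926
-0.020000668616465583 0.06674295067244439
0.020231537449948035 0.06689368086968872
```

play_rows:
  targets: "1 0.006 0 0.02 0.004; 1 0.006 0 0.045 0.004; 1 0.006 0 0.07 0.004; 1 0.006 0 0.085 0.004; 1 0.006 0 0.095 0.004; 1 0.006 0 0.102 0.004; 1 0.006 0 0.105 0.004; 1 0.006 0 0.106 0.004"

```text
clock: 6.3
tcp_pos: [0.6026, 0.0474, 0.0445]
orientation: [2.389, 2.04, 0.001]
contact_force: [-0.0, 0.4, -1.9]
grip_width: 0.0454
gripper_force: 31.9
```

play_rows:
  targets: "1 0 0 0.001 0; 1 0 0 0.002 0; 1 0 0 0.003 0; 1 0 0 0.003 0; 1 0 0 0.003 0"

```text
clock: 6.72
tcp_pos: [0.6025, 0.0477, 0.0415]
orientation: [2.389, 2.04, 0.001]
contact_force: [0.0, 0.1, -1.3]
grip_width: 0.0452
gripper_force: 31.9
```

play_rows:
  targets: "1 0 0 0.001 0; 1 0 0 0.002 0; 1 0 0 0.002 0; 1 0 0 0.002 0"

```text
clock: 7.05
tcp_pos: [0.6022, 0.0476, 0.0391]
orientation: [-2.389, -2.04, 0.0]
contact_force: [-0.2, -0.4, -1.5]
grip_width: 0.0453
gripper_force: 31.9
```

play_rows:
  targets: "1 0 0 0.001 0; 1 0 0 0.0015 0; 1 0 0 0.0015 0; 1 0 0 0.0015 0"

```text
clock: 7.38
tcp_pos: [0.6024, 0.0476, 0.0384]
orientation: [-2.389, -2.04, -0.001]
contact_force: [-2.4, 0.2, 4.7]
grip_width: 0.0451
gripper_force: 32.7
```

play_rows:
  targets: "0.2 0 0 0 0; -0.2 0 0 0 0; -0.45 0 0 0 0; -0.45 0 0 0 0; -0.45 0 0 0 0; -0.45 0 0 0 0"

```text
clock: 7.88
tcp_pos: [0.6023, 0.0476, 0.0376]
orientation: [2.389, 2.04, -0.0]
contact_force: [-0.2, 1.0, 0.5]
grip_width: 0.0618
gripper_force: 0.0
```

Released. Lifting up, then back over the bar.

play_rows:
  targets: "-0.45 0 0 -0.01 0; -0.45 0 0 -0.03 0; -0.45 0 0 -0.06 0; -0.45 0 0 -0.095 0; -0.45 0 0 -0.13 0; -0.45 0 0 -0.15 0; -0.45 0 0 -0.16 0; -0.45 0 0 -0.16 0"

```text
clock: 8.55
tcp_pos: [0.6037, 0.0476, 0.2004]
orientation: [2.388, 2.039, 0.007]
contact_force: [-0.0, -0.3, 0.1]
grip_width: 0.0617
gripper_force: 0.0
```

```bash
python3 go.py 0.457 0.071 0.17; python3 - <<'E'
from h import *
cv2.imwrite("pics/w3.png",r.grab_frame("wrist")[:,:,::-1])
E
```

```text
8.55 tcp [0.6037 0.0476 0.2004] yang -9.0 shift [ 1.000e-04 -1.486e-01  2.980e-02] spin to -9 -0.0 F [-0.  -0.3  0.1] 0.06171283913653687 j7 -0.03
```

View pics/w3.png

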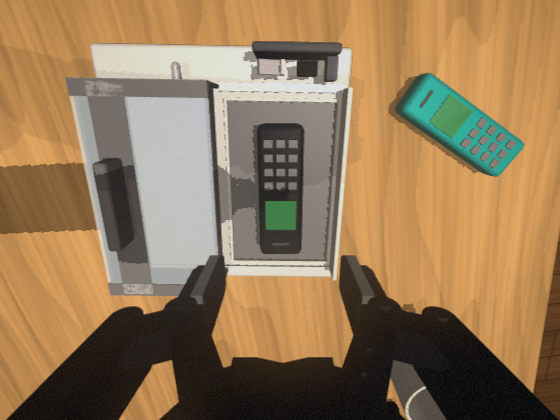

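The handset lies centred in the tray at (280,190), parallel to the lips and clear of them. Next, over the bar at (110,205).

play_rows:
  targets: "-0.45 0 -0.02 0 0; -0.45 0 -0.055 0 0; -0.45 0 -0.09 0 0; -0.45 0 -0.12 0 0; -0.45 0 -0.14 0 0; -0.45 0 -0.148 0.01 0; -0.45 0 -0.148 0.02 0; -0.45 0 -0.148 0.03 0"

```text
clock: 9.27
tcp_pos: [0.4553, 0.071, 0.1661]
orientation: [-2.387, -2.041, 0.002]
contact_force: [0.7, 1.4, -0.4]
grip_width: 0.0621
gripper_force: 0.0
```

```bash
python3 go.py 0.457 0.070 0.092
```

```text
9.2667 tcp [0.4553 0.071  0.1661] yang -8.93 shift [-0.0007  0.0019  0.0741] spin to -9 0.001 F [ 0.7  1.4 -0.4] 0.0620623321619663 j7 -0.2
```

play_rows:
  targets: "-0.45 0 0.002 0.02 0; -0.45 0 0.002 0.04 0; -0.45 0 0.002 0.055 0; -0.45 0 0.002 0.065 0; -0.45 0 0.002 0.07 0; -0.45 0 0.002 0.072 0; -0.45 0 0.002 0.072 0; -0.45 0 0.002 0.072 0"

```text
clock: 9.93
tcp_pos: [0.4587, 0.0703, 0.0961]
orientation: [2.389, 2.04, 0.001]
contact_force: [-0.1, 0.7, 0.8]
grip_width: 0.0621
gripper_force: 0.0
```

play_rows:
  targets: "0 0 0 0 0; 0.3 0 0 0 0; 0.5 0 0 0 0; 1 0 0 0 0; 1 0 0 0 0; 1 0 0 0 0; 1 0 0 0 0"
  squeeze: 40

```text
clock: 10.52
tcp_pos: [0.4577, 0.0707, 0.0961]
orientation: [-2.389, -2.038, -0.0]
contact_force: [-3.3, 1.1, 6.9]
grip_width: 0.0108
gripper_force: 41.6
```

play_rows:
  targets: "1 0 0.004 0 0; 1 0 0.011 0 0; 1 0 0.019 0 0; 1 0 0.028 0 0; 1 0 0.037 0 0; 1 0 0.045 0 0; 1 0 0.051 0 0; 1 0 0.055 0 0"

```text
clock: 11.18
tcp_pos: [0.512, 0.0613, 0.0961]
orientation: [-2.389, -2.037, 0.002]
contact_force: [-5.3, -1.7, 10.3]
grip_width: 0.0108
gripper_force: 42.0
```

play_rows:
  targets: "1 0 0.002 0 0; 1 0 0.004 0 0; 1 0 0.006 0 0; 1 0 0.008 0 0; 1 0 0.010 0 0; 1 0 0.011 0 0; 1 0 0.012 0 0; 1 0 0.012 0 0"

```text
clock: 11.85
tcp_pos: [0.5236, 0.0593, 0.0962]
orientation: [-2.39, -2.038, 0.002]
contact_force: [-4.0, -1.3, 6.8]
grip_width: 0.0108
gripper_force: 41.7
```

```bash
python3 go.py 0.602 0.046 0.092
```

```text
11.85 tcp [0.5236 0.0593 0.0962] yang -9.09 shift [-0.0007  0.0796  0.0041] spin to -9 -0.002 F [-4.  -1.3  6.8] 0.010763849769725314 j7 -0.0
```

play_rows:
  targets: "1 0 0.001 -0.001 0; 1 0 0.002 -0.001 0; 1 0 0.003 -0.001 0; 1 0 0.003 -0.001 0"

```text
clock: 12.18
tcp_pos: [0.5257, 0.0589, 0.0962]
orientation: [-2.389, -2.038, 0.004]
contact_force: [-4.6, -2.7, 0.4]
grip_width: 0.0109
gripper_force: 40.8
```

play_rows:
  targets: "1 0 0.001 0 0; 1 0 0.002 0 0; 1 0 0.003 0 0; 1 0 0.003 0 0"

```text
clock: 12.52
tcp_pos: [0.5288, 0.0584, 0.0962]
orientation: [-2.389, -2.038, 0.004]
contact_force: [-3.6, -2.1, 0.8]
grip_width: 0.0111
gripper_force: 40.7
```

play_rows:
  targets: "1 0 0.001 0 0; 1 0 0.002 0 0; 1 0 0.003 0 0; 1 0 0.003 0 0"

```text
clock: 12.85
tcp_pos: [0.5318, 0.0579, 0.0962]
orientation: [-2.389, -2.038, 0.004]
contact_force: [-4.4, -1.5, 0.5]
grip_width: 0.0106
gripper_force: 40.7
```

play_rows:
  targets: "1 0 0.001 0 0; 1 0 0.002 0 0; 1 0 0.003 0 0; 1 0 0.003 0 0"

```text
clock: 13.18
tcp_pos: [0.5347, 0.0573, 0.0962]
orientation: [-2.389, -2.038, 0.004]
contact_force: [-4.9, -2.3, 0.3]
grip_width: 0.0107
gripper_force: 40.7
```

play_rows:
  targets: "1 0 0.001 0 0; 1 0 0.002 0 0; 1 0 0.003 0 0; 1 0 0.003 0 0"

```text
clock: 13.52
tcp_pos: [0.5377, 0.0568, 0.0962]
orientation: [-2.389, -2.038, 0.004]
contact_force: [-4.7, -2.4, 0.3]
grip_width: 0.0111
gripper_force: 40.8
```

play_rows:
  targets: "1 0 0.001 0 0; 1 0 0.002 0 0; 1 0 0.003 0 0; 1 0 0.003 0 0"

```text
clock: 13.85
tcp_pos: [0.5397, 0.0565, 0.0962]
orientation: [-2.388, -2.037, 0.006]
contact_force: [-7.8, -1.6, 3.9]
grip_width: 0.0109
gripper_force: 41.3
```

play_rows:
  targets: "1 0 0.001 0 0; 1 0 0.002 0 0; 1 0 0.003 0 0; 1 0 0.003 0 0"

```text
clock: 14.18
tcp_pos: [0.5423, 0.056, 0.0962]
orientation: [-2.387, -2.037, 0.007]
contact_force: [-8.3, -1.9, 5.1]
grip_width: 0.0108
gripper_force: 41.4
```

play_rows:
  targets: "1 0 0.001 0 0; 1 0 0.002 0 0; 1 0 0.003 0 0; 1 0 0.003 0 0"

```text
clock: 14.52
tcp_pos: [0.5451, 0.0555, 0.0962]
orientation: [-2.387, -2.037, 0.007]
contact_force: [-8.0, -2.5, 4.9]
grip_width: 0.0106
gripper_force: 41.4
```

play_rows:
  targets: "1 0 0.001 0 0; 1 0 0.002 0 0; 1 0 0.003 0 0; 1 0 0.003 0 0"

```text
clock: 14.85
tcp_pos: [0.5479, 0.0551, 0.0962]
orientation: [-2.387, -2.037, 0.007]
contact_force: [-9.2, -0.7, 5.1]
grip_width: 0.0107
gripper_force: 41.5
```

play_rows:
  targets: "1 0 0.001 0 0; 1 0 0.002 0 0; 1 0 0.003 0 0; 1 0 0.003 0 0"

```text
clock: 15.18
tcp_pos: [0.5516, 0.0544, 0.0962]
orientation: [-2.388, -2.037, 0.006]
contact_force: [-7.7, -2.3, 2.5]
grip_width: 0.0108
gripper_force: 41.1
```

play_rows:
  targets: "1 0 0.0005 0 0; 1 0 0.001 0 0; 1 0 0.0015 0 0; 1 0 0.0015 0 0"

```text
clock: 15.52
tcp_pos: [0.553, 0.0542, 0.0962]
orientation: [-2.388, -2.037, 0.006]
contact_force: [-7.4, -3.1, 5.1]
grip_width: 0.011
gripper_force: 41.2
```

play_rows:
  targets: "1 0 0.0005 0 0; 1 0 0.001 0 0; 1 0 0.0015 0 0; 1 0 0.0015 0 0"

```text
clock: 15.85
tcp_pos: [0.5549, 0.0538, 0.0962]
orientation: [-2.388, -2.038, 0.005]
contact_force: [-5.8, -2.1, 2.9]
grip_width: 0.0109
gripper_force: 41.0
```

play_rows:
  targets: "1 0 0.0005 0 0; 1 0 0.001 0 0; 1 0 0.001 0 0"

```text
clock: 16.1
tcp_pos: [0.5563, 0.0536, 0.0962]
orientation: [-2.389, -2.038, 0.005]
contact_force: [-3.8, -2.8, -0.1]
grip_width: 0.011
gripper_force: 40.7
```

play_rows:
  targets: "1 0 0.0005 0 0; 1 0 0.001 0 0; 1 0 0.001 0 0"

```text
clock: 16.35
tcp_pos: [0.5581, 0.0533, 0.0963]
orientation: [2.39, 2.039, -0.003]
contact_force: [-2.6, -4.6, -2.2]
grip_width: 0.0108
gripper_force: 40.3
```

play_rows:
  targets: "1 0 0.0005 0 0; 1 0 0.001 0 0; 1 0 0.001 0 0"

```text
clock: 16.6
tcp_pos: [0.5586, 0.0532, 0.0962]
orientation: [-2.389, -2.038, 0.004]
contact_force: [-4.5, -4.5, -1.2]
grip_width: 0.0111
gripper_force: 40.6
```

Dip, then back to ~4.5 N: the click. One more millimetre, then ease back to test the latch.

play_rows:
  targets: "1 0 0.0005 0 0; 1 0 0.001 0 0; 1 0 0.001 0 0"

```text
clock: 16.85
tcp_pos: [0.5594, 0.053, 0.0962]
orientation: [-2.389, -2.038, 0.004]
contact_force: [-5.9, -3.6, 0.8]
grip_width: 0.0109
gripper_force: 40.7
```

play_rows:
  targets: "1 0 -0.001 0 0; 1 0 -0.002 0 0; 1 0 -0.002 0 0; 1 0 -0.002 0 0"

```text
clock: 17.18
tcp_pos: [0.5582, 0.0533, 0.0963]
orientation: [2.39, 2.039, -0.003]
contact_force: [-2.7, -5.2, -3.2]
grip_width: 0.0112
gripper_force: 40.3
```

play_rows:
  targets: "1 0 -0.0005 0 0; 1 0 -0.001 0 0; 1 0 -0.001 0 0"

```text
clock: 17.43
tcp_pos: [0.5579, 0.0533, 0.0963]
orientation: [2.389, 2.038, -0.001]
contact_force: [0.5, -5.7, -5.6]
grip_width: 0.0111
gripper_force: 39.9
```

The latch holds: the push force is gone and the guard isn't moving. Releasing.

play_rows:
  targets: "0.8 0 0 0 0; 0.5 0 0 0 0; 0.2 0 0 0 0; -0.2 0 0 0 0; -0.45 0 0 0 0; -0.45 0 0 0 0; -0.45 0 0 0 0"

```text
clock: 18.02
tcp_pos: [0.5581, 0.055, 0.0969]
orientation: [2.388, 2.041, 0.001]
contact_force: [-0.0, -0.5, 0.0]
grip_width: 0.0622
gripper_force: 0.0
```

play_rows:
  targets: "-0.45 0 0 -0.01 0; -0.45 0 0 -0.03 0; -0.45 0 0 -0.06 0; -0.45 0 0 -0.09 0; -0.45 0 0 -0.12 0; -0.45 0 0 -0.14 0; -0.45 0 0 -0.15 0; -0.45 0 0 -0.15 0"

```text
clock: 18.68
tcp_pos: [0.5592, 0.0547, 0.2493]
orientation: [2.388, 2.039, 0.007]
contact_force: [1.1, 0.2, 0.6]
grip_width: 0.0617
gripper_force: 0.0
```

```bash
python3 - <<'E'
from h import *
print(r.get_obs()["contact_force"])
cv2.imwrite("pics/w4.png",r.grab_frame("wrist")[:,:,::-1])
E
```

```text
[1.05841779 0.24123493 0.63814794]
```

View pics/w4.png

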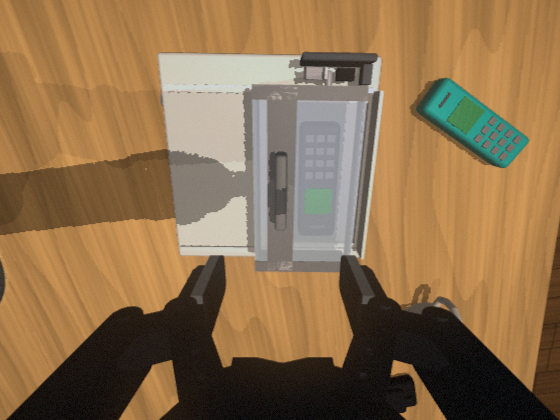

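The guard stays shut over the handset, which shows through the roof at (320,180). The bar is at (280,190), and the gripper is clear of everything.

```bash
python3 -c "
from bench import r
print(r.hand_in())"
```

```text
the job is handed in; nothing more can be done
None
```

The handset lies flat and centred in the tray, the guard clicked shut and stayed shut after I let go, and the job is handed in at about 19 s with the arm clear of everything.

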